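# Refit the grinder's outlet guard

## Task

The meat grinder has been washed: squeeze the two red finger tabs to draw in the sprung hinge pins, lift the outlet guard off the drip stand and drop it back into the hinge on the front of the grinder. Feel it down gently until its tube is fully seated, then let the pins spring home through both eyes and leave the guard hanging there; do not force it, drop it or disturb the things around.

Things in the scene. Friction and masses are not known exactly. Their poses are not given: they have to be found in the camera images.
- guard: Outlet guard, 0.35 to 0.5 kg: slotted sheet 160 mm wide, 3 mm thick, hanging from a round hinge tube 16 mm thick, 200 mm long; lower edge 155 mm under the tube's centre line. Origin: middle of the tube, on its centre line; y along the tube, z up when plumb, x square to the sheet. Same both ways round. Sprung pins in both ends, drawn in by two red tabs on top.
- tabs (a point): On the guard, midway between the two red finger tabs, 27 mm above the tube's centre line. The tabs stand side by side along the guard's y: each 16 mm wide along x, 5 mm along y, reaching 46 mm above the centre line; outer faces 59 mm apart. Squeezed along y until they stop: 31 mm; both pins are then fully in and the guard can be carried by the tabs.
- pin_a (a joint): Sprung pin at the tube's +y end: 8 mm brass rod, flat nose, fixed to one tab. 0: fully out, 12 mm proud of the tube; 0.014 m: drawn in, 2 mm inside it. Its spring pushes out with 3.6 N at 0, 9.2 N when in. Let go with the nose against the lug plate, not its eye, it stays 7 mm or more in and can hold the guard up, jammed.
- pin_b (a joint): The same at the tube's -y end.
- stand: Drip stand, fixed, on which the guard hangs at first, its pins through two lugs. Origin on the table under the tube's middle, y along the tube, centre line 205 mm up. Tray 150 x 270 mm, 16 mm high; two flat uprights 210 mm apart along y. Way out: up 50 mm, then along x to either side.
- stand_hinge (a point): Middle of the stand's hinge line. Each lug: 5 mm plate, 32 mm wide along x, inner face 102.5 mm from the middle (2.5 mm beside the tube's end), 11 mm eye for the pin on the centre line, plate up to 24 mm above it, then a mouth flared outwards up to 38 mm. On its inner side a 90-degree V seat, mouth 24 mm wide along x, 12 mm long along y, carries the tube's end.
- grinder: Bench meat grinder, fixed. Origin on the table under the middle of its guard hinge; x points out of the outlet, away from the machine, y along the hinge. Outlet ring nut (112 mm wide) ends 32 mm behind the hinge; feed neck (92 mm wide, 330 mm high) 150 mm behind; housing (350 mm high) from 205 mm behind. Free in front of and above the hinge.
- hinge_mark (a point): Nominal middle of the grinder's guard hinge, 225 mm up, axes as the grinder's. Lugs, eyes and V seats as on the stand, on two arms clamped in slotted holes: the hinge line lies anywhere from 12 mm below to 12 mm above this mark, not measured, to be felt; sideways and fore-and-aft the mark is true. Tube seated = pins level with the eyes, 1.5 mm play all round.
- catch_tub: Grey tub, 160 x 190 mm, 42 mm high, on the table below the outlet; origin under its middle. To be left alone.
- bowl: White bowl, 170 mm wide, 70 mm high; origin under its middle. To be left alone.
- spice_jar: Glass jar with red cap, 56 mm wide, 90 mm high; origin under its middle. To be left alone.
- filling_tube: Steel sausage filling tube standing on its 68 mm flange, 120 mm high; origin under its middle. To be left alone.

How it is judged:
By the outcome, as a careful person would: the job done as asked, in the order asked, and still so for the second after the job is handed in, with the robot touching nothing.
It also fails if it takes over 51 s, if anything falls off the work surface, if the arm or the gripper's body presses on something with over 40 N, if the wrist force passes 120 N, or if a joint passes its speed limit or range.

## Robot

A 6-joint arm with a two-finger parallel gripper is mounted at the origin on the work surface. World frame = base frame: x ahead of the robot, y to its left, z up, the work surface at z = 0. Lengths are in m, angles in rad, forces in N, time in s.
With the tool pointing down it reaches from about 0.275 to 0.85 m from the base axis. Payload 5.2 kg.
Tool frame: the origin (TCP) lies at the centre of the arm's flange, where the gripper is bolted on; the fingertips stand 173 mm ahead of it and the grasp point (between the pads) lies 155 mm ahead of it; y points along the fingers, z is the direction in which the jaws open and shut, and the axes are right-handed (so a half turn about y gives the same grasp; the last joint's range is limited). The gripper opens to 85 mm and grips with 20 to 120 N. Pads are 22 mm wide; open, the fingers measure 114 mm over their backs; the gripper's body (76 mm by 85 mm) begins 54 mm behind the grasp point. The pads swing forward as they close: fully open they stand 13 mm farther back than shut.
Start: joints at [1.043, 0.259, 1.535, -0, 1.348, -0.203], TCP at [0.175, 0.521, 0.405] pointing down, gripper open.
Joint ranges: [-3.14, 3.14], [-0.91, 2.08], [0.19, 2.58], [-1.22, 4.36], [0.22, 2.71], [-3.12, 3.12]. Speed limits (rad/s): [2.57, 2.57, 3.14, 3.14, 3.14, 3.14].

## Interface

Orientations are given as a unit quaternion [w, x, y, z].
In Python, from bench import status, capture, get_calibration, robot gives the robot as it stands.
- The arm moves only by the tool play_rows, never from a script. Its arguments are lists of equal length, an entry for each row: "fingers": the opening, from 0 (shut) to 1 (fully open); "translation": the shift along the tool's x, y, z in mm, a list of three; "dr": the turn, a rotation vector about the tool's x, y, z in rad, a list of three. In form: {"fingers": [fingers, ...], "translation": [[dx, dy, dz], ...], "dr": [[wx, wy, wz], ...]}. A call has 1 to 5 rows; each row is the pose to reach, as a shift and turn from the pose commanded when the call began, along the tool's axes at that moment; what a row does not reach only later rows make up. A row lasts 1/12 s, in which the tool goes at most 41.7 mm and 7.16 degrees, less where a joint would pass 70% of its speed; a pose out of reach is approached as far as the arm can. A call with a gripper value outside its range is refused whole. The fingers move at their own pace and stop on an object; "force" is the grip in N (left out, the last holds). Time passes only in rows, so rows that repeat a pose let the fingers close. It gives the time, the measured TCP pose, the force and the opening at its end, in the units of the state.
- status.state(): the state, without advancing time (a new reading comes with each control period).
- capture(name): name is "side" or "top" or "wrist"; returns the picture (420x560x3 uint8, red, green, blue); there is no depth.
- get_calibration(name): a dict with "mtx" (3x3 intrinsics, pixels), "origin" and "rotation" of the camera in the world. Camera axes: x right, y up, looking along -z (the intrinsics and any distortion apply to the point x, -y, -z); pixel columns grow to the right and rows downward; lengths in m; the calibration is good to about 2 mm. A picture is of the moment at which its call begins: read the wrist's pose just before it. get_calibration takes no time and is no camera call; for the wrist camera it gives the pose at the moment of the call.
- robot.job_done(): hands the job in, once; it reports no verdict.
The state is a dict: "time_s": time; "joint_positions": joint angles; "joint_velocities": joint speeds; "tau": joint torques, N m; "tool_pos": TCP position; "tcp_rot": TCP orientation; "wrist_force": force on the tool from outside, world axes, zero at the start; "wrist_torque": the same for the moment, N m; "grip_width": finger opening in m.
Only numpy, scipy, OpenCV 4.12 (cv2) and the standard library are available. Lean on these libraries where they do the work, as an engineer would, in place of code of your own. Each camera call takes 0.05 s, during which the arm holds its last target.

## Working session

There is one attempt and no reset: what is moved stays moved. The work goes in short steps, Python scripts to look and compute and a tool call to move; the robot and the scene stay as the last step left them, time stands still between calls to the robot, and variables do not carry over. Pictures are saved under pics/ and viewed, and the job is handed in when it is done.

Besides the shell and the picture viewer there is one more tool, called after ">>>" in YAML: its name, and indented under it one key for each argument. play_rows: Moves the arm, as the interface text tells. Its arguments: {"type":"object","properties":{"fingers":{"type":"array"},"translation":{"type":"array"},"dr":{"type":"array"},"force":{"type":"number"}},"required":["fingers","translation","dr"]}

```bash
ls; mkdir -p pics
python3 - <<'E'
from bench import status,capture,get_calibration
import cv2
s=status.state();print({k:(v if isinstance(v,float) else [round(float(x),4) for x in v]) for k,v in s.items()})
for n in ("side","top","wrist"):
    c=get_calibration(n);print(n,c)
    cv2.imwrite(f"pics/{n}0.png",capture(n)[:,:,::-1])
E
```

```text
pics
{'time_s': 0.0, 'joint_positions': [1.0432, 0.2593, 1.5361, -0.0, 1.348, -0.2028], 'joint_velocities': [0.0001, 0.0018, 0.0013, -0.0003, 0.0005, -0.0002], 'tau': [0.0009, -44.6011, -29.058, -0.0002, 0.0114, 0.0], 'tool_pos': [0.1754, 0.5211, 0.4039], 'tcp_rot': [-0.6972, 0.6984, -0.1145, 0.1141], 'wrist_force': [0.1257, 0.3332, -0.4904], 'wrist_torque': [0.0143, -0.0025, -0.0074], 'grip_width': 0.08536869544539617}
side {'mtx': array([[392.412426  ,   0.        , 277.30180697],
       [  0.        , 392.412426  , 215.00281607],
       [  0.        ,   0.        ,   1.        ]]), 'origin': array([0.37950387, 0.66521386, 0.55703798]), 'rotation': array([-0.13825802, -0.0715499 ,  0.48900345,  0.85827791])}
top {'mtx': array([[402.20095361,   0.        , 285.10981956],
       [  0.        , 402.20095361, 211.09946831],
       [  0.        ,   0.        ,   1.        ]]), 'origin': array([0.43811118, 0.0484472 , 0.95985588]), 'rotation': array([-0.69680139, -0.05563626,  0.06335788,  0.71229082])}
wrist {'mtx': array([[332.89206836,   0.        , 273.27701854],
       [  0.        , 332.89206836, 207.83787178],
       [  0.        ,   0.        ,   1.        ]]), 'origin': array([0.11213578, 0.54221964, 0.37386526]), 'rotation': array([ 0.80497836, -0.10741071, -0.07586479,  0.57854759])}
```

View pics/side0.png

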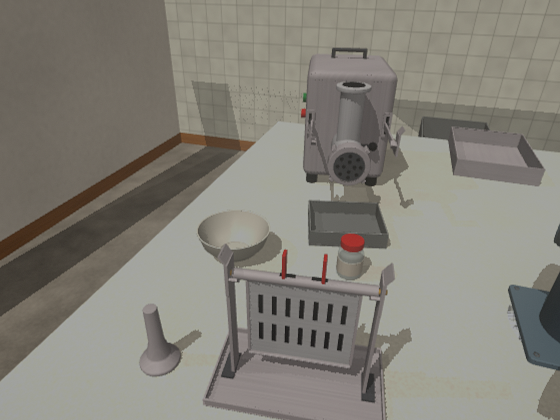

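View pics/top0.png

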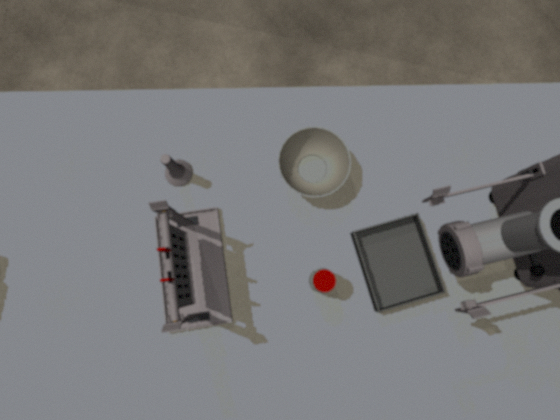

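View pics/wrist0.png

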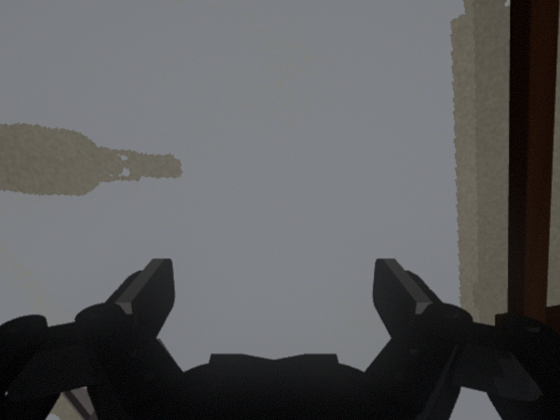

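```bash
cat > h.py <<'E'
import numpy as np, cv2
from scipy.spatial.transform import Rotation as R
from bench import status,capture,get_calibration
def rot(q): return R.from_quat([q[1],q[2],q[3],q[0]])
def ray(c,p):
    K=c["mtx"]; d=np.array([(p[0]-K[0,2])/K[0,0],-(p[1]-K[1,2])/K[1,1],-1.0])
    return np.array(c["origin"]),rot(c["rotation"]).apply(d)
def onz(c,p,z):
    o,d=ray(c,p); return o+d*(z-o[2])/d[2]
def tri(c1,p1,c2,p2):
    o1,d1=ray(c1,p1);o2,d2=ray(c2,p2)
    A=np.stack([d1,-d2],1);t=np.linalg.lstsq(A,o2-o1,rcond=None)[0]
    a=o1+d1*t[0];b=o2+d2*t[1];return (a+b)/2,np.linalg.norm(a-b)
def proj(c,P):
    v=rot(c["rotation"]).inv().apply(np.array(P)-c["origin"]);K=c["mtx"]
    return np.array([K[0,2]+K[0,0]*v[0]/-v[2],K[1,2]-K[1,1]*v[1]/-v[2]])
E
python3 - <<'E'
from h import *
c=get_calibration("top")
for p in [(0,0),(560,0),(0,420),(560,420),(280,210)]: print(p,onz(c,p,0).round(3))
print(proj(c,[0,0,0]),proj(get_calibration("side"),[0,0,0]))
im=cv2.imread("pics/top0.png")
cv2.imwrite("pics/topA.png",cv2.resize(im[190:340,140:250],None,fx=5,fy=4*5/5*1.0*1 if 0 else 4,interpolation=cv2.INTER_CUBIC)) 
cv2.imwrite("pics/topB.png",cv2.resize(im[150:330,420:560],None,fx=3.3,fy=3.3,interpolation=cv2.INTER_CUBIC))
im=cv2.imread("pics/side0.png")
cv2.imwrite("pics/sideA.png",cv2.resize(im[230:300,210:400],None,fx=4,fy=4,interpolation=cv2.INTER_CUBIC))
cv2.imwrite("pics/sideB.png",cv2.resize(im[80:220,290:430],None,fx=4,fy=4,interpolation=cv2.INTER_CUBIC))
E
```

```text
(0, 0) [1.182 0.776 0.   ]
(560, 0) [ 1.159 -0.713  0.   ]
(0, 420) [0.146 0.677 0.   ]
(560, 420) [ 0.114 -0.568  0.   ]
(280, 210) [0.604 0.048 0.   ]
[308.00681758 483.64005436] [576.67895228 333.15382482]
```

View pics/topA.png

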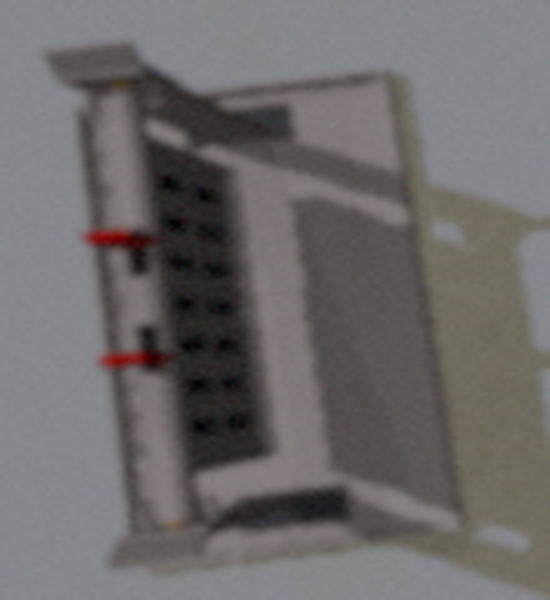

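View pics/topB.png

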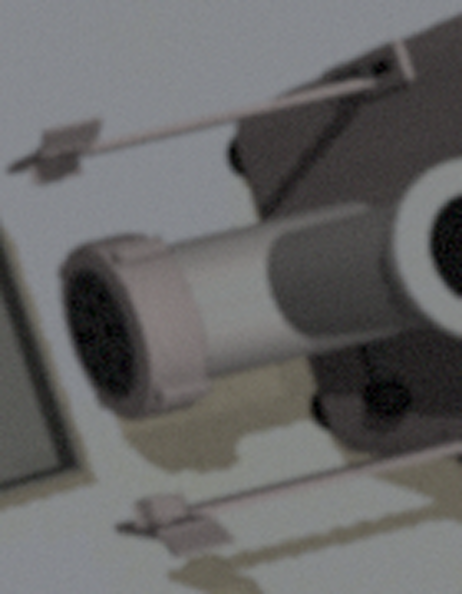

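View pics/sideA.png

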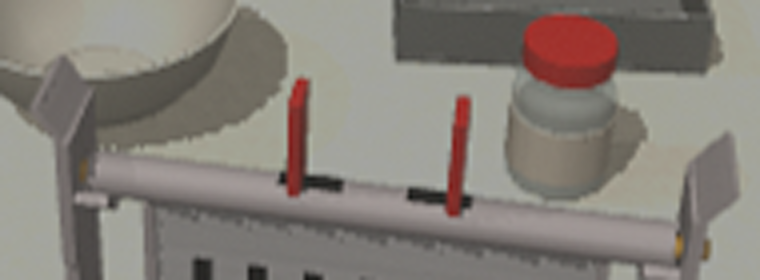

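View pics/sideB.png

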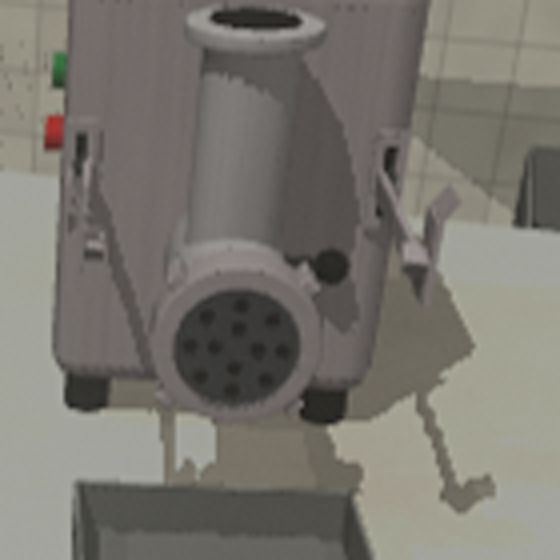

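Run:
```python
from h import *
ct,cs=get_calibration("top"),get_calibration("side")
def blobs(f):
    im=cv2.imread(f).astype(int); m=((im[...,2]>90)&(im[...,2]-im[...,1]>50)&(im[...,2]-im[...,0]>50)).astype(np.uint8)
    n,l,s,c=cv2.connectedComponentsWithStats(m)
    for i in range(1,n):
        if s[i,4]>8:
            ys,xs=np.where(l==i); print(f,s[i],c[i].round(1), 'top',xs[ys==ys.min()].mean(),ys.min(),'bot',xs[ys==ys.max()].mean(),ys.max(),'L',ys[xs==xs.min()].mean(),'R',ys[xs==xs.max()].mean())
blobs("pics/top0.png");blobs("pics/side0.png")
a=onz(ct,(163.4,211.8),.205);b=onz(ct,(175,321.3),.205);print('tube',a,b,np.linalg.norm(a-b),(a+b)/2)
# refine by tri with side: ends in sideA crop (80,165),(680,243)
sa=(210+92/4,230+168/4);sb=(210+678/4,230+245/4)
print(tri(ct,(163.4,211.8),cs,sa),tri(ct,(175,321.3),cs,sb))
# grinder lug tips
```

```text
pics/top0.png [157 247   9   4  23] [160.8 248.7] top 161.5 247 bot 160.0 250 L 249.0 R 248.0
pics/top0.png [313 269  23  23 415] [324.  280.4] top 324.0 269 bot 324.0 291 L 280.5 R 281.0
pics/top0.png [160 278   9   4  28] [164.2 279.4] top 165.0 278 bot 162.5 281 L 280.0 R 279.0
pics/side0.png [301 109   5   7  32] [302.9 111.9] top 303.5 109 bot 302.5 115 L 112.5 R 111.0
pics/side0.png [341 233  23  19 357] [351.9 242.2] top 349.0 233 bot 353.0 251 L 241.5 R 241.0
pics/side0.png [282 250   5  29  94] [283.4 263.5] top 285.0 250 bot 283.0 278 L 266.5 R 251.0
pics/side0.png [322 254   6  30  93] [323.9 268.4] top 325.5 254 bot 323.0 283 L 277.5 R 255.0
tube [0.56996582 0.26970467 0.205     ] [0.36784821 0.24309773 0.205     ] 0.20386136971353255 [0.46890701 0.2564012  0.205     ]
(array([0.56924464, 0.2696846 , 0.20413295]), np.float64(0.001775530874014993)) (array([0.36777602, 0.24346229, 0.20359081]), np.float64(0.00011755950505696952))
```

Run:
```python
import cv2,numpy as np
im=cv2.imread("pics/top0.png");f=lambda a:cv2.resize(a,None,fx=8,fy=8,interpolation=cv2.INTER_CUBIC)
A=f(im[170:220,415:465]);B=f(im[285:335,450:500]);cv2.imwrite("pics/z1.png",np.hstack([A,B]))
im=cv2.imread("pics/side0.png")
A=f(im[110:160,295:345]);B=f(im[110:160,375:425]);cv2.imwrite("pics/z2.png",np.hstack([A,B]))
```

```text
(no output)
```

View pics/z1.png

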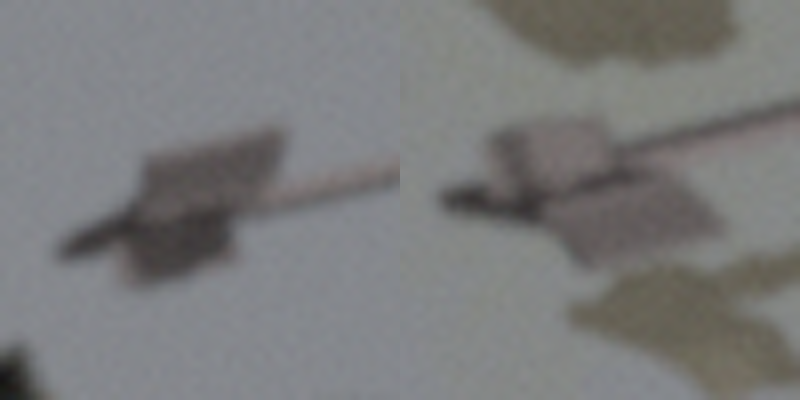

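View pics/z2.png

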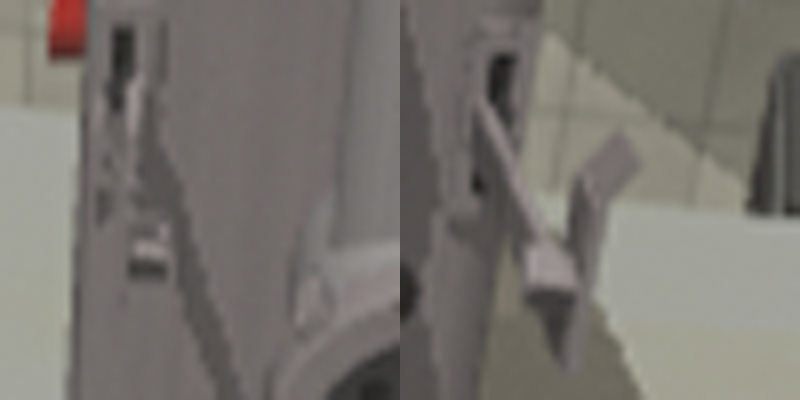

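Run:
```python
from h import *
ct,cs=get_calibration("top"),get_calibration("side")
P=lambda ox,oy,x,y:(ox+(x-.0)/8,oy+y/8)
f2=tri(ct,P(450,285,190,265),cs,P(375,110,240,160));b2=tri(ct,P(450,285,325,230),cs,P(375,110,220,130))
print(f2,b2)
for z in (.251,.263,.275):
  m1=(onz(ct,P(415,170,148,158),z)+onz(ct,P(415,170,285,130),z))/2
  m2=(onz(ct,P(450,285,190,265),z)+onz(ct,P(450,285,325,230),z))/2
  d=m1-m2
  print(z,m1,m2,np.linalg.norm(d),(m1+m2)/2,np.degrees(np.arctan2(d[1],d[0])))
s=status.state();q=s['tcp_rot'];print(rot(q).as_matrix().round(3))
cw=get_calibration("wrist");print(rot(cw['rotation']).as_matrix().round(3)); Rt=rot(q)
print('cam in tool',Rt.inv().apply(cw['origin']-s['tool_pos']).round(4),(Rt.inv()*rot(cw['rotation'])).as_matrix().round(3))
```

```text
(array([ 0.36591615, -0.27536621,  0.26189562]), np.float64(0.0010351012958618364)) (array([ 0.37254288, -0.30523658,  0.26102321]), np.float64(0.0006270065276063917))
0.251 [ 0.59501562 -0.24603877  0.251     ] [ 0.36861955 -0.29533404  0.251     ] 0.23170067549709583 [ 0.48181759 -0.27068641  0.251     ] 12.283799305337709
0.263 [ 0.59235944 -0.24105351  0.263     ] [ 0.36979596 -0.28951428  0.263     ] 0.227778287064756 [ 0.4810777  -0.26528389  0.263     ] 12.283799305337718
0.275 [ 0.58970325 -0.23606825  0.275     ] [ 0.37097236 -0.28369451  0.275     ] 0.2238558986324162 [ 0.4803378  -0.25988138  0.275     ] 12.283799305337693
[[ 0.948 -0.001  0.319]
 [-0.319 -0.001  0.948]
 [-0.    -1.    -0.001]]
[[ 0.319 -0.915 -0.247]
 [ 0.948  0.308  0.085]
 [-0.002 -0.261  0.965]]
cam in tool [-0.0667  0.0301 -0.0001] [[-0.    -0.965 -0.261]
 [ 0.001  0.261 -0.965]
 [ 1.    -0.     0.   ]]
```

```bash
cat >> h.py <<'E'
def go(pos,yaw):
    "delta in tool axes to reach TCP pos, tool z at yaw deg, pointing down"
    s=status.state();Rt=rot(s['tcp_rot']);d=Rt.inv().apply(np.array(pos)-s['tool_pos'])*1000
    y=np.radians(yaw);Z=np.array([np.cos(y),np.sin(y),0]);Y=np.array([0,0,-1.]);X=np.cross(Y,Z)
    T=R.from_matrix(np.stack([X,Y,Z],1));r=(Rt.inv()*T).as_rotvec()
    print('t',round(s['time_s'],3),'pos',np.round(s['tool_pos'],4),'d',d.round(1),'dr',r.round(4),'F',np.round(s['wrist_force'],2),'M',np.round(s['wrist_torque'],2),'w',round(s['grip_width'],4))
E
python3 -c "
from h import *
go([.4688,.2565,.47],7.46)"
```

```text
t 0.15 pos [0.1754 0.5211 0.4041] d [ 362.5  -65.8 -157.3] dr [1.4000e-03 1.1158e+00 5.0000e-04] F [-0.35 -0.4   0.94] M [-0.03  0.   -0.05] w 0.0855
```

>>> play_rows:
  fingers: [1,1,1,1,1]
  translation:
    - [20,-15,-10]
    - [55,-35,-25]
    - [95,-55,-42]
    - [135,-65,-60]
    - [175,-66,-77]
  dr:
    - [0,0.1,0]
    - [0,0.22,0]
    - [0,0.34,0]
    - [0,0.46,0]
    - [0,0.58,0]

```text
time_s: 0.57
tool_pos: [0.3084, 0.3997, 0.472]
tcp_rot: [0.636, -0.634, 0.31, -0.311]
wrist_force: [0.8, 1.0, 1.2]
grip_width: 0.0855
```

```bash
python3 -c "
from h import *
go([.4688,.2565,.47],7.46)"
```

```text
t 0.567 pos [0.3084 0.3997 0.472 ] d [211.5   2.1  38.6] dr [-0.0034  0.5313 -0.0011] F [0.8  0.96 1.21] M [ 0.02 -0.02 -0.05] w 0.0855
```

>>> play_rows:
  fingers: [1,1,1,1,1]
  translation:
    - [40,2,7]
    - [80,2,15]
    - [120,2,23]
    - [160,2,30]
    - [195,2,35]
  dr:
    - [0,0.11,0]
    - [0,0.22,0]
    - [0,0.33,0]
    - [0,0.43,0]
    - [0,0.52,0]

```text
time_s: 0.98
tool_pos: [0.4572, 0.2669, 0.4676]
tcp_rot: [-0.534, 0.534, -0.464, 0.464]
wrist_force: [0.2, 0.9, -0.3]
grip_width: 0.0852
```

>>> play_rows:
  fingers: [1,1]
  translation:
    - [0,0,0]
    - [0,0,0]
  dr:
    - [0,0,0]
    - [0,0,0]

```text
time_s: 1.15
tool_pos: [0.4569, 0.2674, 0.4671]
tcp_rot: [-0.534, 0.535, -0.463, 0.463]
wrist_force: [-0.8, 1.1, -0.7]
grip_width: 0.0854
```

```bash
python3 -c "
from h import *
go([.4688,.2565,.47],7.46)
c=get_calibration('wrist');im=capture('wrist')[:,:,::-1];cv2.imwrite('pics/w1.png',im)
print(c['origin'],c['rotation'])
m=((im[...,2].astype(int)>80)&(im[...,2]-im[...,1].astype(int)>50)).astype(np.uint8)
n,l,s,ce=cv2.connectedComponentsWithStats(m)
for i in range(1,n):
    if s[i,4]>15: print(s[i],ce[i])
"
```

```text
t 1.15 pos [0.4569 0.2674 0.4671] d [12.5 -2.9 10.2] dr [0.0014 0.0124 0.0001] F [-0.78  1.14 -0.66] M [ 0.   -0.06  0.02] w 0.0854
[0.44707663 0.3330287  0.43703453] [ 0.9886742  -0.13207336 -0.00805105  0.07081767]
[248 222   6  14  51] [250.96078431 228.23529412]
[329 223  13  41 208] [336.57692308 248.76923077]
[244 239   8  25 188] [247.43617021 250.74468085]
```

View pics/w1.png

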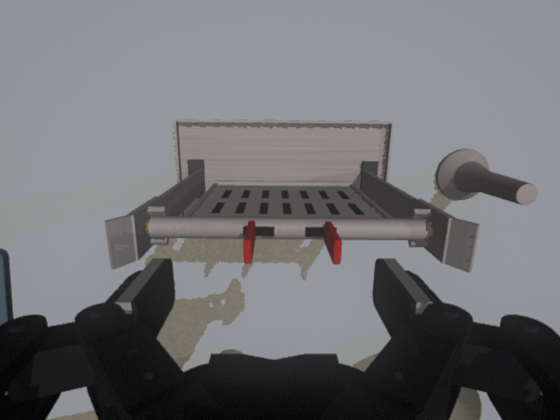

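Run:
```python
from h import *
c=get_calibration('wrist')
a=onz(c,(148.5,228),.205);b=onz(c,(430,229.5),.205);d=b-a
print(a,b,np.linalg.norm(d),(a+b)/2,np.degrees(np.arctan2(d[1],d[0])))
# tab tops: inner-near
for p in [(244,262),(341,262),(249,262),(336,262)]: print(onz(c,p,.251))
go(list(((a+b)/2)[:2])+[.47],7.46)
```

```text
[0.36572453 0.24303012 0.205     ] [0.57066702 0.27199754 0.205     ] 0.20697954788588702 [0.46819578 0.25751383 0.205     ] 8.045129155448288
[0.44001333 0.24768277 0.251     ]
[0.49819263 0.25625905 0.251     ]
[0.44301483 0.24812523 0.251     ]
[0.49519626 0.25581735 0.251     ]
t 1.2 pos [0.4559 0.2684 0.4673] d [12.6 -2.7 10.6] dr [ 0.0015  0.0148 -0.0003] F [-0.63 -0.59 -0.29] M [-0.02  0.01  0.06] w 0.0853
```

>>> play_rows:
  fingers: [1,1,1,1,1]
  translation:
    - [6,10,5]
    - [11,30,9]
    - [11.5,50,11]
    - [11.5,65,11]
    - [11.5,73,11]
  dr:
    - [0,0.006,0]
    - [0,0.0085,0]
    - [0,0.0085,0]
    - [0,0.0085,0]
    - [0,0.0085,0]

```text
time_s: 1.62
tool_pos: [0.4668, 0.2598, 0.3921]
tcp_rot: [-0.533, 0.535, -0.465, 0.463]
wrist_force: [-0.9, -0.7, 0.3]
grip_width: 0.0857
```

>>> play_rows:
  fingers: [1,1]
  translation:
    - [0,0,0]
    - [0,0,0]
  dr:
    - [0,0,0]
    - [0,0,0]

```text
time_s: 1.78
tool_pos: [0.4677, 0.2598, 0.3948]
tcp_rot: [-0.533, 0.534, -0.464, 0.464]
wrist_force: [0.1, -0.5, 0.8]
grip_width: 0.0852
```

```bash
python3 -c "
from h import *
go([.4685,.257,.394],7.8)
im=capture('wrist')[:,:,::-1];cv2.imwrite('pics/w2.png',im)
im=capture('side')[:,:,::-1];cv2.imwrite('pics/s2.png',cv2.resize(im[170:370,200:400],None,fx=3,fy=3))
"
```

```text
t 1.783 pos [0.4677 0.2598 0.3948] d [2.9 0.8 0.4] dr [0.0006 0.003  0.0001] F [ 0.15 -0.47  0.78] M [-0.02 -0.    0.04] w 0.0852
```

View pics/w2.png

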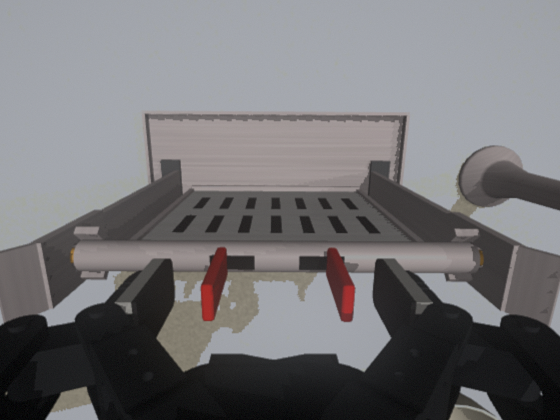

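View pics/s2.png

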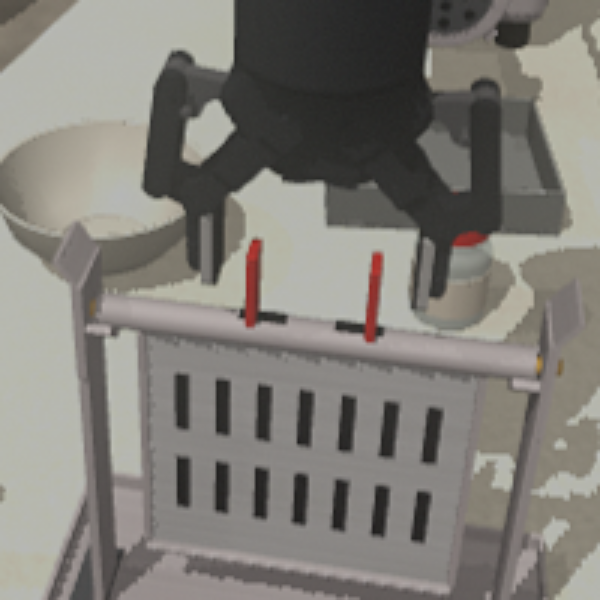

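>>> play_rows:
  fingers: [1,0.7,0.6,0.5,0.4]
  translation:
    - [2.5,0,0.4]
    - [2.5,0,0.4]
    - [2.5,0,0.4]
    - [2.5,0,0.4]
    - [2.5,0,0.4]
  dr:
    - [0,0.003,0]
    - [0,0.003,0]
    - [0,0.003,0]
    - [0,0.003,0]
    - [0,0.003,0]
  force: 50

```text
time_s: 2.3
tool_pos: [0.4694, 0.2567, 0.3965]
tcp_rot: [0.533, -0.531, 0.465, -0.466]
wrist_force: [-1.0, -0.2, 11.4]
grip_width: 0.0387
```

>>> play_rows:
  fingers: [0.2,0,0,0,0]
  translation:
    - [0,0,0]
    - [0,0,0]
    - [0,0,0]
    - [0,0,0]
    - [0,0,0]
  dr:
    - [0,0,0]
    - [0,0,0]
    - [0,0,0]
    - [0,0,0]
    - [0,0,0]

```text
time_s: 2.72
tool_pos: [0.4694, 0.2568, 0.3974]
tcp_rot: [0.534, -0.531, 0.464, -0.466]
wrist_force: [-1.6, -0.6, 12.0]
grip_width: 0.0288
```

```bash
python3 -c "
from h import *
go([.4685,.257,.394],7.8)
im=capture('wrist')[:,:,::-1];cv2.imwrite('pics/w3.png',im)
im=capture('side')[:,:,::-1];cv2.imwrite('pics/s3.png',cv2.resize(im[170:370,200:400],None,fx=3,fy=3))
"
```

```text
t 2.717 pos [0.4694 0.2568 0.3974] d [-0.4  3.4 -0.9] dr [-0.0046 -0.0018 -0.0006] F [-1.57 -0.59 11.96] M [-0.15  0.39 -0.  ] w 0.0288
```

View pics/w3.png

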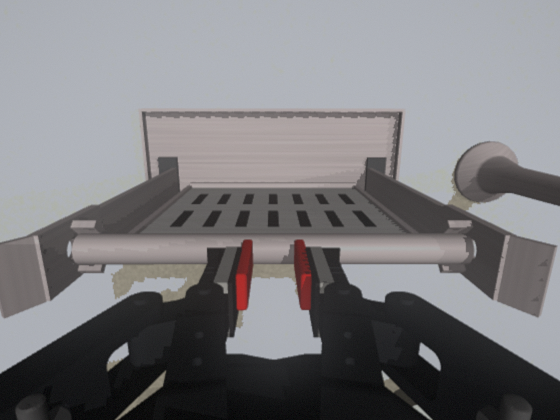

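View pics/s3.png

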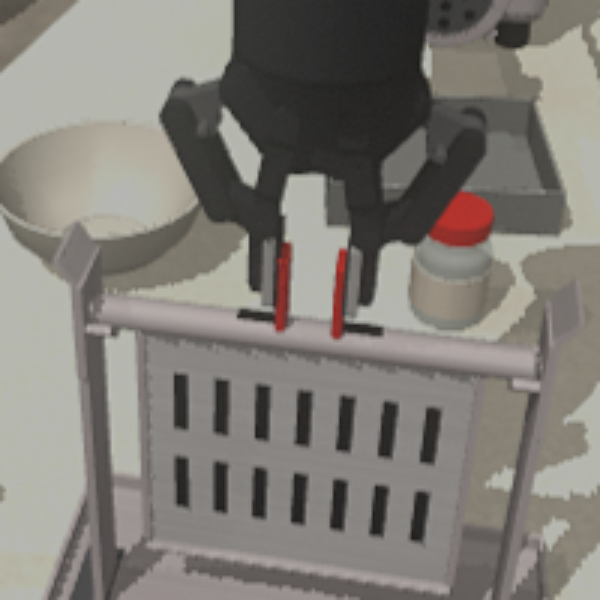

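>>> play_rows:
  fingers: [0,0,0,0,0]
  translation:
    - [0,-3,0]
    - [0,-7,0]
    - [0,-12,0]
    - [0,-18,0]
    - [0,-25,0]
  dr:
    - [0,0,0]
    - [0,0,0]
    - [0,0,0]
    - [0,0,0]
    - [0,0,0]

```text
time_s: 3.23
tool_pos: [0.4688, 0.2567, 0.4197]
tcp_rot: [-0.532, 0.533, -0.466, 0.465]
wrist_force: [0.5, -0.4, -3.9]
grip_width: 0.0291
```

```bash
python3 -c "
from h import *
go([.4685,.257,.394],7.8)
im=capture('side')[:,:,::-1];cv2.imwrite('pics/s4.png',cv2.resize(im[170:370,200:400],None,fx=3,fy=3))
"
```

```text
t 3.233 pos [0.4688 0.2567 0.4197] d [-0.4 25.7 -0.2] dr [ 0.0017 -0.0017  0.0002] F [ 0.5  -0.44 -3.89] M [-0.06 -0.01  0.02] w 0.0291
```

View pics/s4.png

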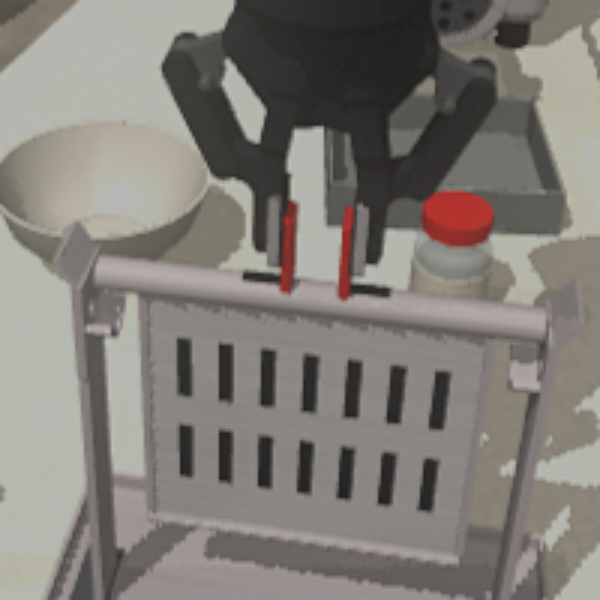

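>>> play_rows:
  fingers: [0,0,0,0,0]
  translation:
    - [0,-9,0]
    - [0,-25,0]
    - [0,-45,0]
    - [0,-65,0]
    - [0,-75,0]
  dr:
    - [0,0,0]
    - [0,0,0]
    - [0,0,0]
    - [0,0,0]
    - [0,0,0]

```text
time_s: 3.7
tool_pos: [0.4691, 0.2568, 0.4979]
tcp_rot: [0.534, -0.531, 0.465, -0.466]
wrist_force: [-0.7, 0.1, -4.1]
grip_width: 0.0291
```

```bash
python3 -c "
from h import *
go([.481,-.24,.495],12.3)
"
```

```text
t 3.7 pos [0.4691 0.2568 0.4979] d [493.9   2.4 -54.8] dr [-0.0037 -0.0801 -0.0005] F [-0.74  0.1  -4.05] M [ 0.01 -0.04  0.  ] w 0.0291
```

>>> play_rows:
  fingers: [0,0,0,0,0]
  translation:
    - [6,0,-1]
    - [20,0,-2]
    - [42,0,-5]
    - [68,0,-7]
    - [95,0,-10]
  dr:
    - [0,0,0]
    - [0,-0.004,0]
    - [0,-0.008,0]
    - [0,-0.012,0]
    - [0,-0.017,0]

```text
time_s: 4.12
tool_pos: [0.4714, 0.1603, 0.4935]
tcp_rot: [-0.536, 0.537, -0.461, 0.46]
wrist_force: [0.3, -1.1, -3.7]
grip_width: 0.0292
```

>>> play_rows:
  fingers: [0,0,0,0,0]
  translation:
    - [27,0,-3]
    - [54,0,-6]
    - [81,0,-9]
    - [108,0,-12]
    - [135,0,-15]
  dr:
    - [0,-0.005,0]
    - [0,-0.01,0]
    - [0,-0.015,0]
    - [0,-0.02,0]
    - [0,-0.025,0]

```text
time_s: 4.53
tool_pos: [0.4767, 0.0239, 0.4936]
tcp_rot: [-0.542, 0.543, -0.455, 0.453]
wrist_force: [0.3, 0.8, -3.7]
grip_width: 0.0288
```

>>> play_rows:
  fingers: [0,0,0,0,0]
  translation:
    - [27,0,-3]
    - [54,0,-6]
    - [81,0,-9]
    - [106,0,-12]
    - [129,0,-14]
  dr:
    - [0,-0.005,0]
    - [0,-0.01,0]
    - [0,-0.015,0]
    - [0,-0.02,0]
    - [0,-0.025,0]

```text
time_s: 4.95
tool_pos: [0.4855, -0.1057, 0.4935]
tcp_rot: [-0.547, 0.548, -0.448, 0.447]
wrist_force: [0.9, -0.7, -3.8]
grip_width: 0.029
```

```bash
python3 -c "
from h import *
go([.481,-.19,.495],12.3)
"
```

```text
t 4.95 pos [ 0.4855 -0.1057  0.4935] d [ 81.6  -1.5 -21.3] dr [ 0.002  -0.0137 -0.001 ] F [ 0.86 -0.7  -3.79] M [ 0.04 -0.01 -0.03] w 0.029
```

>>> play_rows:
  fingers: [0,0,0,0,0]
  translation:
    - [20,0,-5]
    - [40,0,-10]
    - [58,0,-15]
    - [72,0,-19]
    - [81,0,-21]
  dr:
    - [0,-0.004,0]
    - [0,-0.008,0]
    - [0,-0.012,0]
    - [0,-0.0137,0]
    - [0,-0.0137,0]

```text
time_s: 5.37
tool_pos: [0.4812, -0.1893, 0.4934]
tcp_rot: [-0.55, 0.551, -0.445, 0.443]
wrist_force: [0.5, 0.3, -3.9]
grip_width: 0.0289
```

>>> play_rows:
  fingers: [0,0,0]
  translation:
    - [0,0,0]
    - [0,0,0]
    - [0,0,0]
  dr:
    - [0,0,0]
    - [0,0,0]
    - [0,0,0]

```text
time_s: 5.62
tool_pos: [0.4817, -0.1868, 0.4945]
tcp_rot: [0.551, -0.551, 0.444, -0.443]
wrist_force: [-0.5, 0.2, -4.2]
grip_width: 0.029
```

```bash
python3 -c "
from h import *
go([.481,-.19,.495],12.3)
import pickle
pickle.dump(get_calibration('wrist'),open('cw5.pkl','wb'))
for n in ('wrist','top','side'): cv2.imwrite('pics/%s5.png'%n,capture(n)[:,:,::-1])
"
```

```text
t 5.617 pos [ 0.4817 -0.1868  0.4945] d [ 2.9 -0.5 -1.4] dr [ 0.0003  0.0008 -0.0012] F [-0.53  0.23 -4.18] M [ 0.02  0.02 -0.04] w 0.029
```

View pics/wrist5.png

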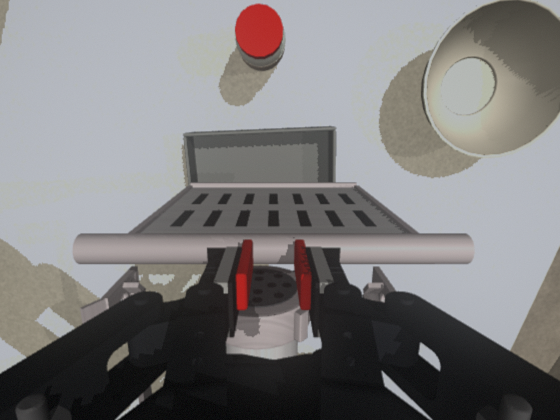

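View pics/top5.png

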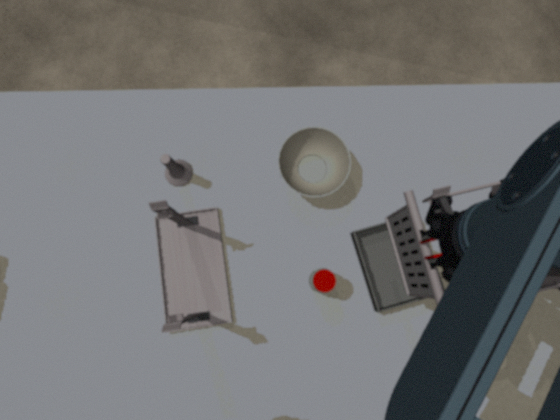

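View pics/side5.png

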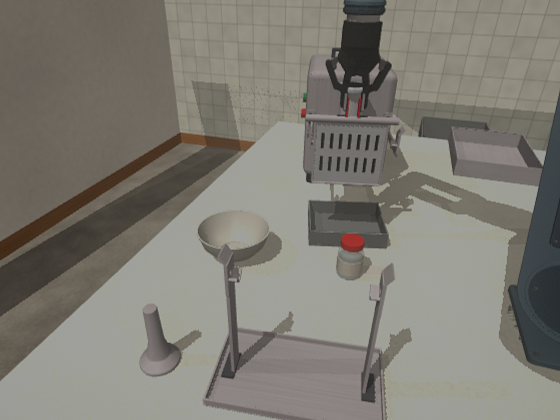

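Run:
```python
import cv2,numpy as np
im=cv2.imread("pics/wrist5.png");f=lambda a:cv2.resize(a,None,fx=5,fy=5,interpolation=cv2.INTER_CUBIC)
cv2.imwrite("pics/z3.png",np.hstack([f(im[255:335,80:160]),f(im[255:335,350:430])]))
```

```text
(no output)
```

View pics/z3.png

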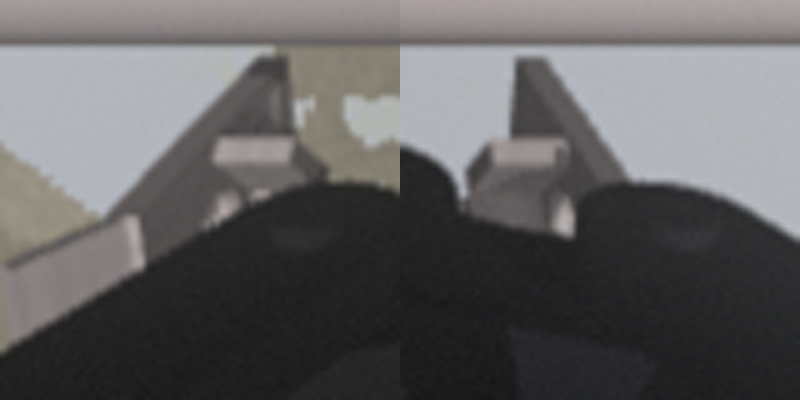

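Run:
```python
from h import *
import pickle
c=pickle.load(open('cw5.pkl','rb'));K=c['mtx']
Rm=rot(c['rotation'])
def at(p,depth):
    o,d=ray(c,p);return o+d*depth
for dep in (.260,.2624,.265):
    P=[at(p,dep) for p in [(123.6,282.4),(138.6,282.4),(368,282.4),(383.6,282.4)]]
    d=P[3]-P[0]
    print(dep,P[0],P[3],'mid',(P[0]+P[3])/2,np.degrees(np.arctan2(d[1],d[0])))
    n=np.array([-np.sin(np.radians(12.3)),np.cos(np.radians(12.3)),0])
    for r in (282.4,287): print('  rim',r,at((253.5,r),dep), 'front offset from est centre', (at((253.5,r),dep)-[.481,-.2657,0])@n)
# tube as seen
a=(75,248);b=(473,248)
dep=.2/398*K[0,0];print('tube centre',at((274,248),dep),dep)
s=status.state();print(s['tool_pos'])
```

```text
0.26 [ 0.37907544 -0.26830635  0.22886084] [ 0.57744318 -0.22486591  0.22851852] mid [ 0.47825931 -0.24658613  0.22868968] 12.352179744813416
  rim 282.4 [ 0.47818301 -0.24660284  0.22868981] front offset from est centre 0.019258898230783632
  rim 287 [ 0.47892649 -0.2499905   0.2296273 ] front offset from est centre 0.015790614870733348
0.2624 [ 0.37826272 -0.26965666  0.22668608] [ 0.57846154 -0.22581523  0.2263406 ] mid [ 0.47836213 -0.24773594  0.22651334] 12.35217974481342
  rim 282.4 [ 0.47828513 -0.24775281  0.22651347] front offset from est centre 0.01811357690016228
  rim 287 [ 0.47903547 -0.25117174  0.22745961] front offset from est centre 0.014613278616788423
0.265 [ 0.37738226 -0.27111949  0.22433009] [ 0.57956476 -0.22684366  0.22398118] mid [ 0.47847351 -0.24898157  0.22415564] 12.352179744813412
  rim 282.4 [ 0.47839575 -0.2489986   0.22415577] front offset from est centre 0.01687281212532249
  rim 287 [ 0.47915353 -0.25245141  0.22511129] front offset from est centre 0.013337831008348143
tube centre [ 0.48072398 -0.18367371  0.30823878] 0.16728244641037715
[ 0.48186491 -0.18659921  0.49494682]
```

>>> play_rows:
  fingers: [0,0,0,0,0]
  translation:
    - [8,0,-3]
    - [24,0,-7]
    - [44,0,-11]
    - [60,0,-14]
    - [70,0,-16]
  dr:
    - [0,0,0]
    - [0,0,0]
    - [0,0,0]
    - [0,0,0]
    - [0,0,0]

```text
time_s: 6.18
tool_pos: [0.4811, -0.2612, 0.4948]
tcp_rot: [-0.55, 0.551, -0.443, 0.444]
wrist_force: [-0.4, -0.5, -4.0]
grip_width: 0.0288
```

>>> play_rows:
  fingers: [0,0,0,0]
  translation:
    - [3,0,-0.5]
    - [5,0,-0.5]
    - [5,0,-0.5]
    - [5,0,-0.5]
  dr:
    - [0,0,0]
    - [0,0,0]
    - [0,0,0]
    - [0,0,0]

```text
time_s: 6.52
tool_pos: [0.4817, -0.2638, 0.4949]
tcp_rot: [0.551, -0.551, 0.443, -0.443]
wrist_force: [-0.3, 0.3, -4.4]
grip_width: 0.0287
```

```bash
python3 -c "
from h import *
go([.4812,-.264,.45],12.3)
for n in ('wrist','top','side'): cv2.imwrite('pics/%s6.png'%n,capture(n)[:,:,::-1])
im=cv2.imread('pics/top6.png')[160:340,400:560];cv2.imwrite('pics/t6z.png',cv2.resize(im,None,fx=3.3,fy=3.3))
im=cv2.imread('pics/side6.png')[60:220,280:430];cv2.imwrite('pics/s6z.png',cv2.resize(im,None,fx=3.7,fy=3.7))
"
```

```text
t 6.517 pos [ 0.4817 -0.2638  0.4949] d [ 0.1 44.9 -0.6] dr [-0.0001  0.0009 -0.0006] F [-0.25  0.28 -4.42] M [0.03 0.02 0.04] w 0.0287
```

View pics/wrist6.png

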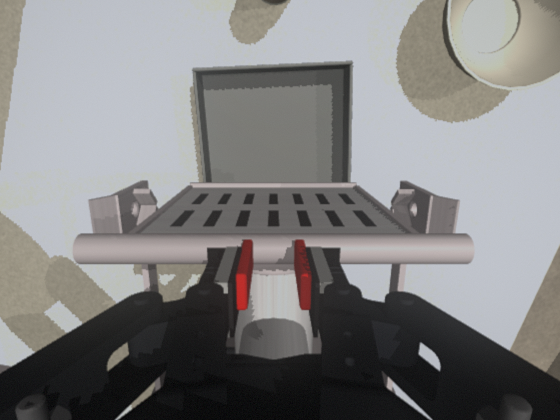

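View pics/t6z.png

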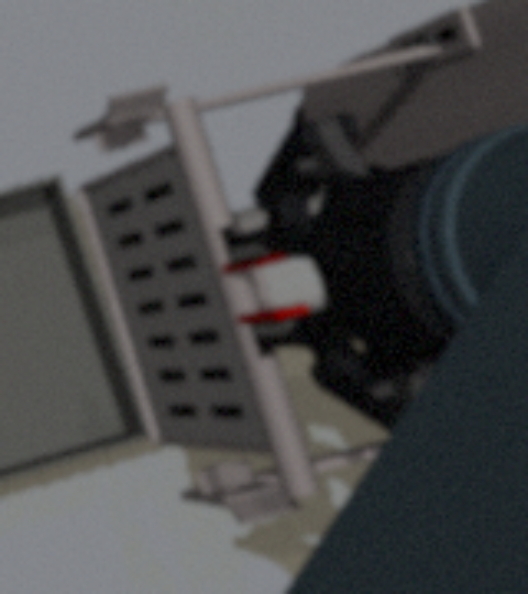

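View pics/s6z.png

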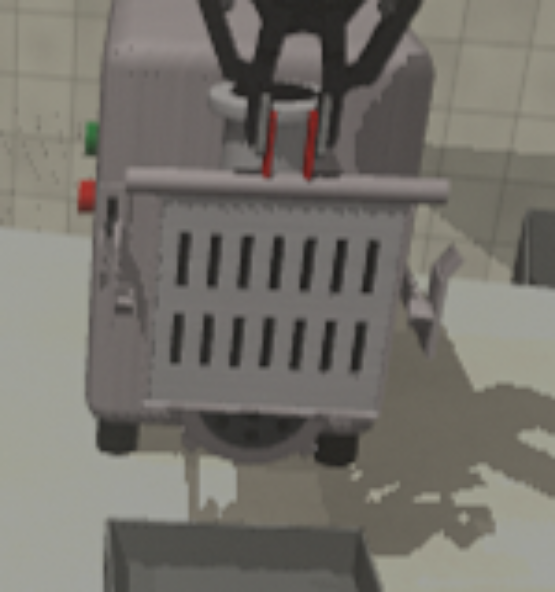

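Run:
```python
import cv2,numpy as np
im=cv2.imread("pics/wrist6.png");f=lambda a:cv2.resize(a,None,fx=5,fy=5,interpolation=cv2.INTER_CUBIC)
cv2.imwrite("pics/z4.png",np.hstack([f(im[170:250,80:160]),f(im[170:250,385:465])]))
```

```text
(no output)
```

View pics/z4.png

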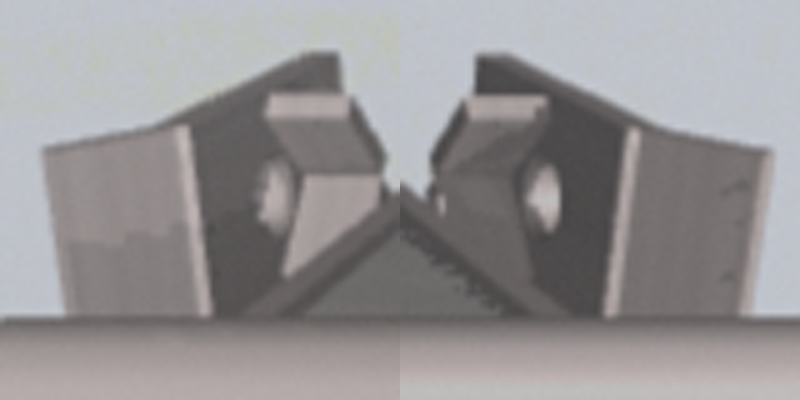

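Run:
```python
from h import *
c=get_calibration('wrist')
s=status.state();Rt=rot(s['tcp_rot'])
def at(p,dep):
    o,d=ray(c,p);w=o+d*dep;return (Rt.inv().apply(w-s['tool_pos'])*1000).round(1)
print('tool-frame x(back),y(down),z: eye',at((274.3,209.2),.2443),'rim',at((274.2,189),.2428),'Vbottom',at((274.3,205),.2564))
print('tube top surf',at((274,241),.1673),'tube',at((274,248),.174))
```

```text
tool-frame x(back),y(down),z: eye [ -1.4 265.6   0. ] rim [-1.60e+01  2.68e+02 -1.00e-01] Vbottom [-1.300e+00  2.781e+02  1.000e-01]
tube top surf [ -6.5 187.2  -0.2] tube [ -0.6 192.5  -0.2]
```

>>> play_rows:
  fingers: [0,0,0,0,0]
  translation:
    - [-0.4,5,0]
    - [-0.4,15,0]
    - [-0.4,25,0]
    - [-0.4,35,0]
    - [-0.4,40,0]
  dr:
    - [0,0,0]
    - [0,0,0]
    - [0,0,0]
    - [0,0,0]
    - [0,0,0]

```text
time_s: 7.08
tool_pos: [0.4813, -0.2636, 0.4523]
tcp_rot: [0.551, -0.551, 0.445, -0.442]
wrist_force: [-0.5, -0.3, -5.1]
grip_width: 0.0289
```

>>> play_rows:
  fingers: [0,0,0,0,0]
  translation:
    - [0,4,0]
    - [0,8,0]
    - [0,12,0]
    - [0,16,0]
    - [0,20,0]
  dr:
    - [0,0,0]
    - [0,0,0]
    - [0,0,0]
    - [0,0,0]
    - [0,0,0]

```text
time_s: 7.5
tool_pos: [0.4817, -0.264, 0.4348]
tcp_rot: [-0.551, 0.551, -0.443, 0.444]
wrist_force: [0.1, 0.8, -3.7]
grip_width: 0.0285
```

```bash
python3 -c "
from h import *
go([.4812,-.264,.43],12.3)
for n in ('wrist','side'): cv2.imwrite('pics/%s7.png'%n,capture(n)[:,:,::-1])
im=cv2.imread('pics/side7.png')[60:220,280:430];cv2.imwrite('pics/s7z.png',cv2.resize(im,None,fx=3.7,fy=3.7))
"
```

```text
t 7.5 pos [ 0.4817 -0.264   0.4348] d [-0.1  4.8 -0.5] dr [-0.0004  0.0005  0.0005] F [ 0.14  0.84 -3.75] M [ 0.02 -0.02 -0.05] w 0.0285
```

View pics/wrist7.png

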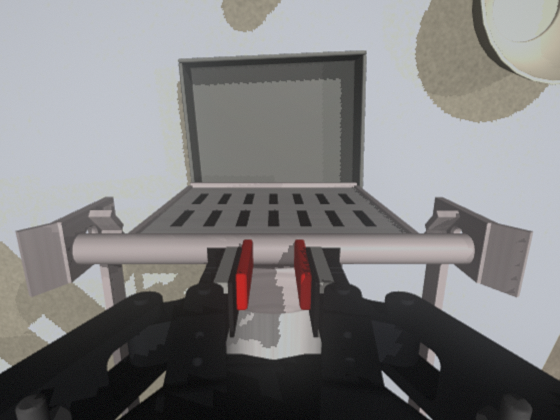

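View pics/s7z.png

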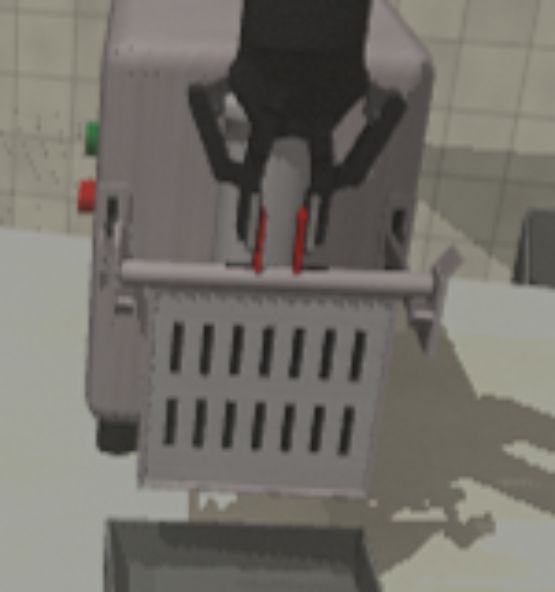

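>>> play_rows:
  fingers: [0,0,0,0,0]
  translation:
    - [0,1.2,0]
    - [0,2.4,0]
    - [0,3.6,0]
    - [0,4.8,0]
    - [0,6,0]
  dr:
    - [0,0,0]
    - [0,0,0]
    - [0,0,0]
    - [0,0,0]
    - [0,0,0]

```text
time_s: 8.02
tool_pos: [0.4816, -0.2639, 0.4289]
tcp_rot: [0.551, -0.551, 0.443, -0.444]
wrist_force: [0.5, 0.7, -3.9]
grip_width: 0.0294
```

>>> play_rows:
  fingers: [0,0,0,0,0]
  translation:
    - [0,0.8,0]
    - [0,1.6,0]
    - [0,2.4,0]
    - [0,3.2,0]
    - [0,4,0]
  dr:
    - [0,0,0]
    - [0,0,0]
    - [0,0,0]
    - [0,0,0]
    - [0,0,0]

```text
time_s: 8.43
tool_pos: [0.4816, -0.2639, 0.4248]
tcp_rot: [0.551, -0.551, 0.443, -0.443]
wrist_force: [-0.4, -0.4, -3.8]
grip_width: 0.0288
```

>>> play_rows:
  fingers: [0,0,0,0,0]
  translation:
    - [0,0.5,0]
    - [0,1,0]
    - [0,1.5,0]
    - [0,2,0]
    - [0,2.5,0]
  dr:
    - [0,0,0]
    - [0,0,0]
    - [0,0,0]
    - [0,0,0]
    - [0,0,0]

```text
time_s: 8.85
tool_pos: [0.4816, -0.2639, 0.4224]
tcp_rot: [-0.551, 0.551, -0.443, 0.443]
wrist_force: [-0.2, 0.7, -3.0]
grip_width: 0.0292
```

>>> play_rows:
  fingers: [0,0,0,0,0]
  translation:
    - [0,0.5,0]
    - [0,1,0]
    - [0,1.5,0]
    - [0,2,0]
    - [0,2.5,0]
  dr:
    - [0,0,0]
    - [0,0,0]
    - [0,0,0]
    - [0,0,0]
    - [0,0,0]

```text
time_s: 9.27
tool_pos: [0.4816, -0.2638, 0.4207]
tcp_rot: [0.551, -0.551, 0.443, -0.444]
wrist_force: [-1.8, 3.0, 3.9]
grip_width: 0.0288
```

>>> play_rows:
  fingers: [0,0,0,0]
  translation:
    - [-0.3,0,0]
    - [-0.6,0,0]
    - [-0.9,0,0]
    - [-0.9,0,0]
  dr:
    - [0,0,0]
    - [0,0,0]
    - [0,0,0]
    - [0,0,0]

```text
time_s: 9.6
tool_pos: [0.4815, -0.263, 0.42]
tcp_rot: [0.551, -0.551, 0.443, -0.444]
wrist_force: [-0.7, 1.9, 0.8]
grip_width: 0.0289
```

```bash
python3 -c "
from h import *
go([.4812,-.264,.43],12.3)"
```

```text
t 9.6 pos [ 0.4815 -0.263   0.42  ] d [  0.9 -10.   -0.5] dr [-0.0005  0.0006  0.0004] F [-0.69  1.94  0.83] M [ 0.21 -0.01 -0.  ] w 0.0289
```

>>> play_rows:
  fingers: [0,0,0,0]
  translation:
    - [-0.4,0.3,0]
    - [-0.7,0.6,0]
    - [-0.7,1,0]
    - [-0.7,1,0]
  dr:
    - [0,0,0]
    - [0,0,0]
    - [0,0,0]
    - [0,0,0]

```text
time_s: 9.93
tool_pos: [0.4814, -0.2627, 0.4199]
tcp_rot: [-0.551, 0.551, -0.443, 0.444]
wrist_force: [-2.7, -0.2, 5.7]
grip_width: 0.029
```

```bash
python3 -c "
from h import *
go([.4812,-.264,.43],12.3)"
```

```text
t 9.933 pos [ 0.4814 -0.2627  0.4199] d [  1.3 -10.1  -0.5] dr [-0.001   0.0005  0.0021] F [-2.74 -0.15  5.69] M [ 0.11  0.24 -0.02] w 0.029
```

>>> play_rows:
  fingers: [0,0,0,0]
  translation:
    - [0,-0.3,-0.3]
    - [0,-0.5,-0.7]
    - [0,-0.5,-1]
    - [0,-0.5,-1]
  dr:
    - [0,0,0]
    - [0,0,0]
    - [0,0,0]
    - [0,0,0]

```text
time_s: 10.27
tool_pos: [0.481, -0.2627, 0.4199]
tcp_rot: [0.551, -0.551, 0.442, -0.444]
wrist_force: [4.6, 0.6, 3.6]
grip_width: 0.0287
```

```bash
python3 -c "
from h import *
go([.4812,-.264,.43],12.3)
im=capture('wrist')[:,:,::-1];cv2.imwrite('pics/w8.png',im)
im=capture('side')[:,:,::-1];cv2.imwrite('pics/s8.png',cv2.resize(im[60:220,280:430],None,fx=3.7,fy=3.7))
"
```

```text
t 10.267 pos [ 0.481  -0.2627  0.4199] d [  1.3 -10.1  -0. ] dr [-0.0025  0.0006  0.0017] F [4.64 0.55 3.61] M [ 0.01 -0.82 -0.04] w 0.0287
```

View pics/w8.png

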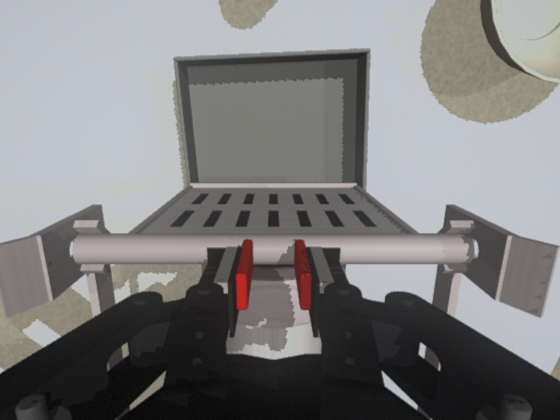

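View pics/s8.png

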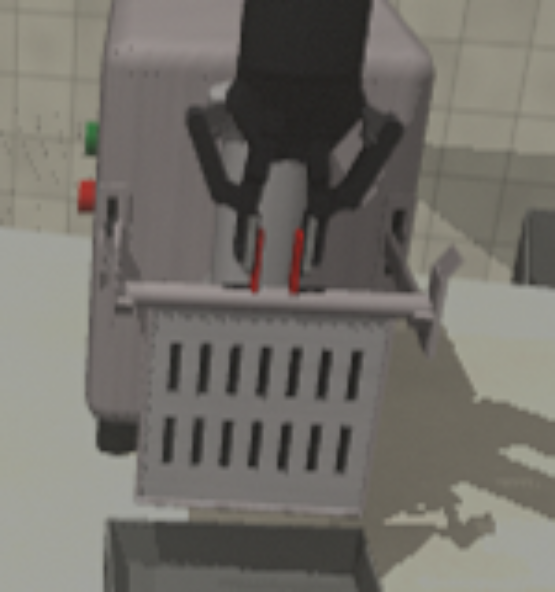

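>>> play_rows:
  fingers: [0,0,0,0]
  translation:
    - [0,0,0.3]
    - [0,0.3,0.7]
    - [0,0.7,0.7]
    - [0,0.7,0.7]
  dr:
    - [0,0,0]
    - [0,0,0]
    - [0,0,0]
    - [0,0,0]
  force: 30

```text
time_s: 10.7
tool_pos: [0.4812, -0.2626, 0.4199]
tcp_rot: [-0.551, 0.551, -0.443, 0.444]
wrist_force: [3.0, 0.2, 8.9]
grip_width: 0.029
```

```bash
python3 -c "
from h import *
go([.4812,-.264,.43],12.3)"
```

```text
t 10.7 pos [ 0.4812 -0.2626  0.4199] d [  1.4 -10.1  -0.3] dr [-0.0013  0.0005  0.0021] F [2.99 0.24 8.94] M [ 0.   -0.46  0.02] w 0.029
```

>>> play_rows:
  fingers: [0,0.36,0.4,0.43,0.46]
  translation:
    - [0,0,0.4]
    - [0,0,0.4]
    - [0,0,0.4]
    - [0,0,0.4]
    - [0,0,0.4]
  dr:
    - [0,0,0]
    - [0,0,0]
    - [0,0,0]
    - [0,0,0]
    - [0,0,0]

```text
time_s: 11.12
tool_pos: [0.4812, -0.2627, 0.4185]
tcp_rot: [-0.55, 0.551, -0.444, 0.443]
wrist_force: [1.3, -3.4, 3.3]
grip_width: 0.0393
```

```bash
python3 -c "
from h import *
go([.4812,-.264,.43],12.3)
im=capture('wrist')[:,:,::-1];cv2.imwrite('pics/w9.png',im)
"
```

```text
t 11.117 pos [ 0.4812 -0.2627  0.4185] d [  1.3 -11.5  -0.2] dr [0.0009 0.0003 0.0006] F [ 1.3  -3.41  3.26] M [-0.42 -0.2  -0.03] w 0.0393
```

View pics/w9.png

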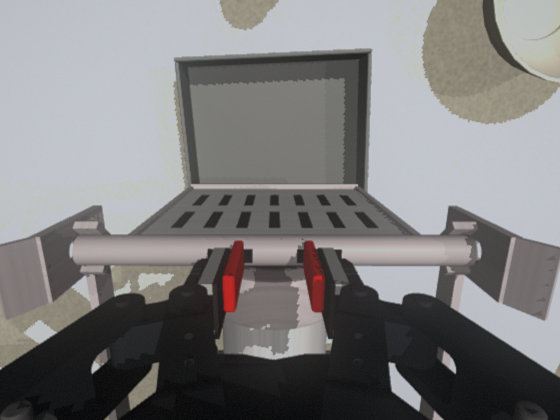

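>>> play_rows:
  fingers: [0.52,0.58,0.64,0.7,0.74]
  translation:
    - [0,0,0]
    - [0,0,0]
    - [0,0,0]
    - [0,0,0]
    - [0,0,0]
  dr:
    - [0,0,0]
    - [0,0,0]
    - [0,0,0]
    - [0,0,0]
    - [0,0,0]

```text
time_s: 11.58
tool_pos: [0.4812, -0.262, 0.4181]
tcp_rot: [0.551, -0.551, 0.444, -0.443]
wrist_force: [0.7, -0.7, -0.2]
grip_width: 0.0635
```

```bash
python3 -c "
from h import *
go([.4812,-.264,.43],12.3)
im=capture('wrist')[:,:,::-1];cv2.imwrite('pics/w10.png',im)
"
```

```text
t 11.583 pos [ 0.4812 -0.262   0.4181] d [  1.9 -11.9  -0.5] dr [ 0.001   0.0007 -0.0016] F [ 0.67 -0.66 -0.21] M [-0.01  0.03  0.01] w 0.0635
```

View pics/w10.png

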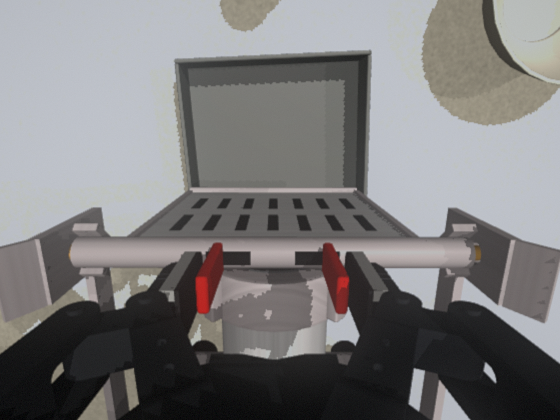

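>>> play_rows:
  fingers: [1,1,1,1,1]
  translation:
    - [0,0,0]
    - [0,0,0]
    - [0,-5,0]
    - [0,-20,0]
    - [0,-40,0]
  dr:
    - [0,0,0]
    - [0,0,0]
    - [0,0,0]
    - [0,0,0]
    - [0,0,0]

```text
time_s: 12.05
tool_pos: [0.4811, -0.2621, 0.458]
tcp_rot: [0.551, -0.551, 0.445, -0.442]
wrist_force: [0.4, -0.7, 0.2]
grip_width: 0.0856
```

>>> play_rows:
  fingers: [1,1,1,1,1]
  translation:
    - [0,-20,0]
    - [-5,-40,0]
    - [-15,-55,0]
    - [-30,-60,0]
    - [-40,-60,0]
  dr:
    - [0,0,0]
    - [0,0,0]
    - [0,0,0]
    - [0,0,0]
    - [0,0,0]

```text
time_s: 12.47
tool_pos: [0.4725, -0.222, 0.5204]
tcp_rot: [0.551, -0.551, 0.442, -0.444]
wrist_force: [0.5, 0.8, -0.1]
grip_width: 0.0852
```

>>> play_rows:
  fingers: [1,1,1]
  translation:
    - [0,0,0]
    - [0,0,0]
    - [0,0,0]
  dr:
    - [0,0,0]
    - [0,0,0]
    - [0,0,0]

```text
time_s: 12.72
tool_pos: [0.4728, -0.2231, 0.5176]
tcp_rot: [-0.551, 0.551, -0.444, 0.443]
wrist_force: [-0.9, -0.5, 0.5]
grip_width: 0.0856
```

```bash
python3 -c "
from h import *
go([.4812,-.264,.43],12.3)
for n in ('wrist','top','side'): cv2.imwrite('pics/%s11.png'%n,capture(n)[:,:,::-1])
im=cv2.imread('pics/side11.png')[60:220,280:430];cv2.imwrite('pics/s11z.png',cv2.resize(im,None,fx=3.7,fy=3.7))
im=cv2.imread('pics/wrist11.png');print(im.shape)
"
```

```text
t 12.717 pos [ 0.4728 -0.2231  0.5176] d [41.8 87.6 -0.4] dr [ 0.0012  0.001  -0.001 ] F [-0.95 -0.46  0.47] M [-0.07 -0.04  0.02] w 0.0856
(420, 560, 3)
```

View pics/wrist11.png

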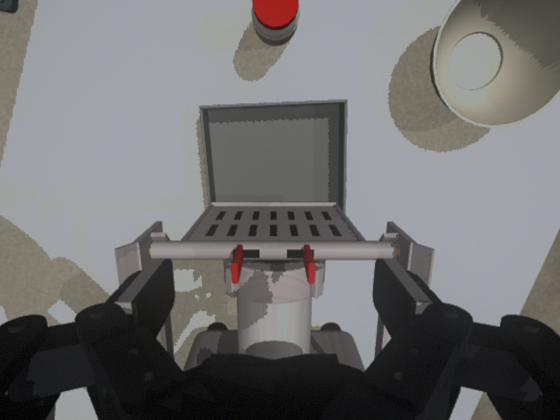

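View pics/s11z.png

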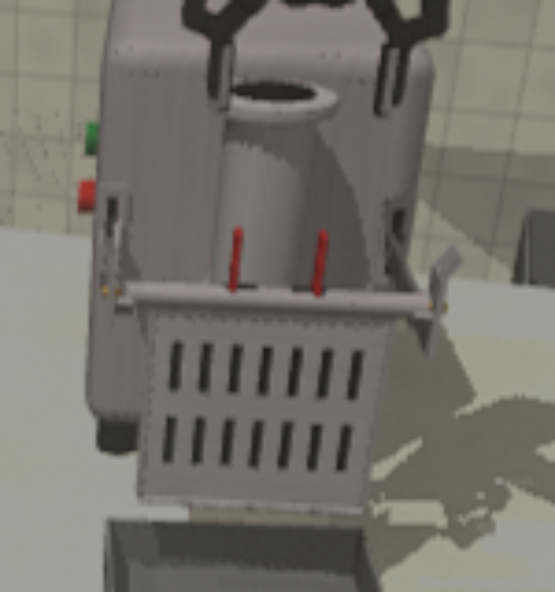

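View pics/top11.png

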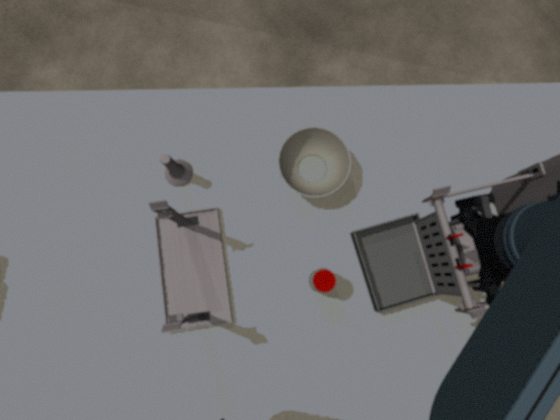

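```bash
python3 -c "
from bench import robot
print(robot.job_done())"
```

```text
the job is handed in; nothing more can be done
None
```

The guard is back in the grinder's hinge, with both pins sprung home. I handed the job in at about 13 s on the robot's clock, well inside the 51 s limit.

**What I did:**
- I squeezed the tabs, lifted the guard straight up off the stand and carried it over the other things to the grinder.
- I felt it down into the V seats. The tube first touched one side of the V, so I shifted about 1.6 mm outwards. It then settled and stayed put (flange at 0.4199 m), with no more than about 13 N resting on the seats.
- I opened the fingers in small steps so the pins could spring out, then backed the gripper clear.

**What the last checks showed:**
- **Pins:** brass shows at both lugs in the side view. The tabs measure about 53.5 mm apart between centres; fully out should be 54 mm.
- **Guard and surroundings:** the guard hangs plumb. The bowl, jar, tub, filling tube and stand look unmoved in the last top picture.
- **Gripper:** it is clear of everything, and the wrist force is down to the noise level.

**What disagreed or stood out:**
- **Hinge height:** the first two-camera estimate was about 0.2235 m, the wrist camera gave about 0.226 to 0.229 m, and feeling it out gave about 0.2275 m.
- **Grip width:** the gripper read 29 mm with the tabs at their stop, against the 31 mm given.
- **Forces:** closing on the tabs pushed down on the guard with about 12 N while it was still on the stand. While aligning the tube in the seats, sideways friction reached nearly 5 N.

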